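Hang the red-lidded pail on the hand scale

ROBOT

A 6-joint arm with a two-finger parallel gripper is mounted at the origin on a cart in front of the work surface, level with it; the furniture and walls round the work are solid. World frame = base frame: x ahead of the robot, y to its left, z up, the work surface at z = 0. Lengths are in m, angles in degrees, forces in N, time in s.
With the tool pointing down it reaches from about 0.35 to 0.725 m from the base axis. Payload 4.3 kg.
Tool frame: the origin (TCP) lies midway between the tips of the shut fingers; the grasp point (between the pads) lies 19 mm behind it; z points along the fingers, y is the line along which they close (so a half turn about z gives the same grasp; the last joint's range is limited). The gripper opens to 85 mm and grips with 20 to 120 N. Pads are 22 mm wide; open, the fingers measure 114 mm over their backs; the gripper's body (76 mm by 85 mm) begins 54 mm behind the grasp point. The pads swing forward as they close: fully open they stand 13 mm farther back than shut.
Start: joints at [58.883, 21.618, 4.641, 73.018, 0, 83.68], TCP at [0.241, 0.522, 0.231] pointing down, gripper open.
Joint ranges: [-156.06, 156.06], [-48.1, 94.91], [-58.44, 69.94], [-101.28, 121.22], [-78.64, 73.56], [-180, 180]. Speed limits (degrees/s): [147.25, 147.25, 180, 180, 180, 180].

INTERFACE

Orientations are given as a 3x3 rotation matrix whose columns are the frame's x, y, z axes.
In Python, from cell import read_state, camera, get_calibration, close_job gives the robot as it stands.
- The arm moves only by the tool arm_command, never from a script. Its argument "targets" is a list of rows, each an object of numbers: "dx", "dy", "dz": the shift along the tool's x, y, z in cm; "ax", "ay", "az": the turn, a rotation vector about the tool's x, y, z in degrees; "jaw": the closure in counts, from 0 (fully open) to 255 (shut). In form: [{"dx": .., "dy": .., "dz": .., "ax": .., "ay": .., "az": .., "jaw": ..}, ...]. A call has exactly 5 rows; each row shifts and turns the commanded pose from where the row before left it, along the tool's axes as they then stand; what a row does not reach is not made up. A row lasts 1/12 s, in which the tool goes at most 41.7 mm and 7.16 degrees, less where a joint would pass 70% of its speed; a pose out of reach is approached as far as the arm can. A call is refused whole if a number of a shift passes 4.17 or a number of a turn 7.16, either way. A call with a gripper value outside its range is refused whole. The fingers move at their own pace and stop on an object; "squeeze" is the grip in N (left out, the last holds). Time passes only in rows, so rows that do not move let the fingers close, or fill a call up. It gives the time, the measured TCP pose, the force, the opening and the grip force at its end, in the units of the state.
- read_state(): the state, without advancing time (a new reading comes with each control period).
- camera(name): name is "scene" or "top" or "wrist"; returns (picture, depth): 384x512x3 uint8, red, green, blue; 384x512 float32, m along the optical axis (not along the pixel's ray), 0 where there is no reading.
- get_calibration(name): a dict with "fx", "fy", "cx", "cy" (pixels), "k1" (the pictures are not rectified: a ray, as slopes to the right and down, at radius r is drawn at 1 + k1 r^2 times it, then the intrinsics apply), "world_to_cam" (4x4, takes a point from world to camera coordinates). Camera axes: x right, y down, z forward; pixel columns grow to the right and rows downward; lengths in m; the calibration is good to about 2 mm. A picture is of the moment at which its call begins: read the wrist's pose just before it. get_calibration takes no time and is no camera call; for the wrist camera it gives the pose at the moment of the call.
- close_job(): hands the job in; it is judged then, once.
The state is a dict: "time": time; "joints": joint angles; "joint_velocities": joint speeds; "tau": joint torques, N m; "tcp_pos": TCP position; "tcp_rot": TCP orientation; "ft_force": force on the tool from outside, world axes, zero at the start; "moment": the same for the moment, N m; "grip_width": finger opening in m; "gripper_force": force on a finger pad.
Only numpy, scipy, OpenCV 4.12 (cv2) and the standard library are available. Lean on these libraries where they do the work, as an engineer would, in place of code of your own. Each camera call takes 0.05 s, during which the arm holds its last target. There are 200 camera calls.

TASK

Weigh the pail with the red lid: take the sprung hand scale off its stand by the grip bar, hook the pail's bail handle with it, lift the pail clear of the worktop on the scale, and hang the scale back in its place on the stand with the pail hanging from it, clear of everything and still, so that the weight can be read. Do not touch the pail with the gripper, leave the blue-lidded pail alone and do not knock over the bottles, mill or shakers.

Things in the scene. Friction and masses are not known exactly. Their poses are not given: they have to be found in the camera images.
- scale: Hand scale hanging upright in its stand, 0.2 kg. Origin: centre of its black level grip bar (20 mm in x, 124 in y, 18 high); z up. Grasp the bar's middle from above, fingers closing along the scale's x (88 mm of bar free between the prongs). Below: 14 mm neck; yellow housing 22x44x58 mm, window on -x, from 28 to 86 mm under the origin; then the sprung hook.
- hook_seat (a point): Inside bottom of the scale's hook, where the load hangs; unloaded 134 mm straight under the scale's origin, axes as the scale. A J of 7.6 mm wire in the scale's x-z plane: shank 20 mm to -x of this point, tip 21 mm to +x with its top 17 mm above this point; wire's underside 8 mm below it. The mouth opens upward between them, 33 mm clear.
- scale_hook (a joint): Pull-out of the sprung hook from the scale, m: 0 at no load, grows as a load pulls it down; spring 320 N/m, stop at 0.035 (the red pail's weight pulls it out about 14 to 23 mm).
- scale_stand: Fixed steel stand; origin on the worktop under the hanging scale, same yaw. Two prongs along x at y = -50 and +50 mm, 12 wide, tops 279 mm high, from cross-bar and post at x = +85 to front ends at -28. The bar's ends rest on them (centre 288 mm high) between lips 9 mm high at x = -24 and +26: lift 20 mm, then out to -x. Foot 12 mm high: x +70 to +130, legs at y = -80 and +80 to x = -60.
- red_pail: Round steel pail with red lid, 102 mm diameter, lid's top 56 mm high, 0.45-0.75 kg, loose. Origin: centre of underside, z up. A rigid bail of 7.6 mm wire stands upright in its y-z plane: feet at y = -53 and +53 mm, 82 mm high there, rising to a crest 110 mm high with 14 mm of level wire at y = 0. 50 mm free between lid and crest; pass through along the pail's x from either side.
- red_pail_bail (a point): Wire's centre in the middle of the red pail's bail crest, 110 mm above the pail's underside; axes as the pail.
- blue_pail: A pail just like the red one, with a blue lid; leave it alone. Origin: centre of its underside.
- mill_1: Brown pepper mill, 58 mm wide, 170 mm tall, standing; origin: centre of the underside. Bystander.
- sq_oil: Yellow squeeze bottle, 45 mm wide, 178 mm tall, standing; origin: centre of the underside. Bystander.
- sq_jus: Brown squeeze bottle, 44 mm wide, 172 mm tall, standing; origin: centre of the underside. Bystander.
- salt_shaker: Steel shaker, 69 mm wide, 96 mm tall, standing; origin: centre of the underside. Bystander.
- sugar_shaker: Steel shaker, 69 mm wide, 96 mm tall, standing; origin: centre of the underside. Bystander.
Mind the look-alikes: they are no part of the job. Leave any yellow look-alike of the red_pail alone.

How it is judged (in metres and radians):
At the end, for the whole second after the job is handed in: The scale rests in its place on the stand's prongs (within 25 mm sideways, 10 mm in height, 11 degrees); the red pail hangs in its hook by the bail (within 30 mm), over 12 mm above the worktop, clear of the stand, hook drawn over 10 mm, both within 15 degrees of upright, still (under 0.05 m/s) (height (world z) of red_pail above 0.012 m and distance between hook_seat and red_pail_bail below 0.03 m and value of joint scale_hook above 0.01 m and contact force between red_pail and scale_hook above 3 N and angle between each of red_pail, scale's own z axis and vertical below 0.26 rad and linear speed of red_pail below 0.05 m/s and horizontal distance between scale and scale_stand below 0.025 m and z of scale in the frame of scale_stand between 0.278 and 0.298 m and angle between the y axis of scale and the y axis of scale_stand, either way round below 0.2 rad and contact force between red_pail and scale_stand below 0.3 N); the robot touches nothing.
It fails at once if the gripper or arm touches the red pail (over 1 N) (contact force between red_pail and the fingers above 1 N or contact force between red_pail and the arm above 1 N).
It fails at once if the blue-lidded pail is moved more than 30 mm (distance of blue_pail from where it was at the start of the episode above 0.03 m).
It fails at once if the red pail is tipped over 45 degrees (angle between red_pail's own z axis and vertical above 0.8 rad).
It fails at once if a bottle, mill or shaker is knocked over (angle between any of mill_1, sq_oil, sq_jus, salt_shaker, sugar_shaker's own z axis and vertical above 0.6 rad).
It also fails if it takes over 61 s, if anything falls off the work surface, if the arm or the gripper's body presses on something with over 40 N, if the wrist force passes 120 N, or if a joint passes its speed limit or range.

## Working session

There is one attempt and no reset: what is moved stays moved. The work goes in short steps, Python scripts to look and compute and a tool call to move; the robot and the scene stay as the last step left them, time stands still between calls to the robot, and variables do not carry over. Pictures are saved under pics/ and viewed, at most 14 in all, crops included, and the job is handed in when it is done.

Besides the shell and the picture viewer there is one more tool, called after "Call:" as name([rows], argument=value, ...), one row to a line, values as JSON. arm_command: Moves the arm, as the interface text tells. Its arguments: {"type":"object","properties":{"targets":{"type":"array","items":{"type":"object","properties":{"dx":{"type":"number"},"dy":{"type":"number"},"dz":{"type":"number"},"ax":{"type":"number"},"ay":{"type":"number"},"az":{"type":"number"},"jaw":{"type":"number"}}}},"squeeze":{"type":"number"}},"required":["targets"]}

```bash
ls; mkdir -p pics; cat > h.py <<'E'
import numpy as np, cv2
from cell import *
def grab(n):
    c=get_calibration(n); im,d=camera(n); return im,d,c
def pts(d,c):
    h,w=d.shape; u,v=np.meshgrid(np.arange(w),np.arange(h))
    K=np.array([[c['fx'],0,c['cx']],[0,c['fy'],c['cy']],[0,0,1.]])
    p=cv2.undistortPoints(np.stack([u,v],-1).reshape(-1,1,2).astype(np.float64),K,np.array([c['k1'],0,0,0.])).reshape(h,w,2)
    P=np.concatenate([p*d[...,None],d[...,None]],-1)
    T=np.linalg.inv(np.array(c['world_to_cam'])); W=P@T[:3,:3].T+T[:3,3]
    W[d==0]=np.nan; return W
E
python3 - <<'E'
from h import *
out=[]
for n in('scene','top'):
    im,d,c=grab(n); cv2.imwrite(f'pics/{n}0.png',im[...,::-1]); np.savez(f'{n}0.npz',im=im,W=pts(d,c)); T=np.linalg.inv(np.array(c['world_to_cam'])); print(n,T.round(2).tolist(),c['fx'],c['k1'])
E
```

```text
pics
scene [[-0.68, -0.43, 0.6, -0.34], [-0.73, 0.41, -0.54, 1.02], [-0.01, -0.81, -0.59, 1.07], [0.0, 0.0, 0.0, 1.0]] 362.02886900201617 -0.11261653976459095
top [[-0.01, -0.98, 0.18, 0.27], [-1.0, 0.01, 0.01, 0.19], [-0.01, -0.18, -0.98, 1.6], [0.0, 0.0, 0.0, 1.0]] 380.6314717552961 -0.02665924366708442
```

View pics/scene0.png

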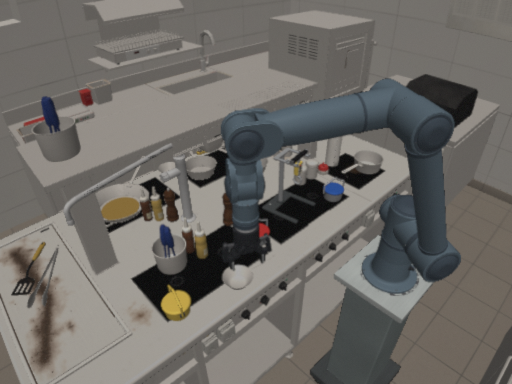

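View pics/top0.png

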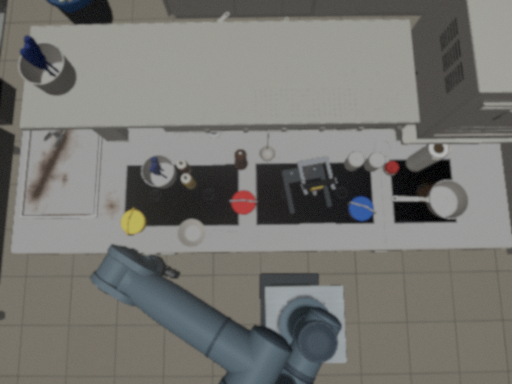

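The top view shows red at (243,203), a pail with bail, and at (392,168), something small without a visible bail. It also shows a blue pail at (361,208), a yellow one at (133,222) and the stand at about (312,185). The red pail with the bail at (243,203) fits the description. I'll measure it and confirm it in a crop.

```bash
python3 - <<'E'
from h import *
z=np.load('top0.npz'); im,W=z['im'],z['W']
hsv=cv2.cvtColor(im,cv2.COLOR_RGB2HSV)
H,S,V=[hsv[...,i].astype(int) for i in range(3)]
for nm,m in dict(red=((H<8)|(H>172))&(S>150)&(V>80),blue=(abs(H-112)<12)&(S>150)&(V>80)).items():
    n,l,st,ce=cv2.connectedComponentsWithStats(m.astype(np.uint8))
    for i in range(1,n):
        if st[i,4]>60: P=W[l==i]; print(nm,st[i],ce[i].round(),np.nanmedian(P,0).round(4),(np.nanmin(P,0)+np.nanmax(P,0))[:2]/2,np.nanmax(P,0)-np.nanmin(P,0))
def show(x0,x1,y0,y1,zmin,zmax):
    r=W[y0:y1,x0:x1]; v,u=np.nonzero((r[...,2]>zmin)&(r[...,2]<zmax)); P=r[v,u]; 
    return P,u+x0,v+y0
P,u,v=show(225,262,188,220,.085,.14); print('bail');print(np.c_[u,v,P.round(3)][:40])
P,u,v=show(270,350,150,220,.2,.34); print('stand',len(P))
for i in range(0,len(P),6): print(u[i],v[i],P[i].round(3))
a=cv2.resize(im[140:230,215:385],None,fx=4.5,fy=4.5,interpolation=cv2.INTER_CUBIC)
cv2.imwrite('pics/crop1.png',a[...,::-1])
E
```

```text
red [386 162  13  11 116] [392. 167.] [ 0.6325 -0.3813  0.0435] [ 0.633157   -0.38428713] [0.04379579 0.05242658 0.02890345]
red [232 192  22   7 114] [242. 195.] [0.5184 0.2488 0.0548] [0.51953887 0.24711999] [0.02791878 0.08684051 0.0188655 ]
red [232 202  23  11 193] [242. 207.] [0.4702 0.2492 0.0542] [0.46951013 0.24677277] [0.043091   0.09371932 0.06360771]
blue [352 196  20  12 118] [363. 200.] [ 0.4934 -0.2477  0.0533] [ 0.49097572 -0.24773154] [0.05564713 0.08285791 0.06732329]
blue [349 205  23  17 256] [360. 213.] [ 0.439  -0.2303  0.0548] [ 0.44177512 -0.23996684] [0.0620389  0.10487583 0.06606664]
bail
[[2.39e+02 1.99e+02 4.95e-01 2.59e-01 1.08e-01]
 [2.40e+02 1.99e+02 4.94e-01 2.55e-01 1.14e-01]
 [2.41e+02 1.99e+02 4.95e-01 2.51e-01 1.10e-01]
 [2.42e+02 1.99e+02 4.94e-01 2.47e-01 1.15e-01]
 [2.43e+02 1.99e+02 4.94e-01 2.43e-01 1.17e-01]
 [2.44e+02 1.99e+02 4.94e-01 2.39e-01 1.13e-01]
 [2.45e+02 1.99e+02 4.95e-01 2.35e-01 1.09e-01]
 [2.30e+02 2.00e+02 4.95e-01 2.96e-01 8.60e-02]
 [2.31e+02 2.00e+02 4.94e-01 2.92e-01 8.80e-02]
 [2.32e+02 2.00e+02 4.93e-01 2.87e-01 9.40e-02
[... 4157 characters left out ...]
9 0.299]
314 185 [ 0.513 -0.012  0.296]
320 185 [ 0.513 -0.033  0.296]
332 185 [ 0.516 -0.079  0.276]
305 186 [0.509 0.02  0.297]
311 186 [ 0.508 -0.     0.301]
317 186 [ 0.51  -0.023  0.291]
331 186 [ 0.512 -0.075  0.275]
303 187 [0.506 0.027 0.295]
309 187 [0.506 0.006 0.294]
315 187 [ 0.512 -0.02   0.263]
321 187 [ 0.513 -0.043  0.255]
301 188 [0.505 0.033 0.284]
307 188 [0.504 0.012 0.287]
313 188 [ 0.51  -0.014  0.255]
319 188 [ 0.51  -0.036  0.251]
334 188 [ 0.504 -0.084  0.283]
309 189 [ 0.515 -0.007  0.202]
315 189 [ 0.507 -0.022  0.248]
332 189 [ 0.501 -0.078  0.276]
310 190 [ 0.509 -0.009  0.215]
316 190 [ 0.509 -0.031  0.217]
303 192 [0.492 0.025 0.275]
306 193 [0.487 0.016 0.285]
```

View pics/crop1.png

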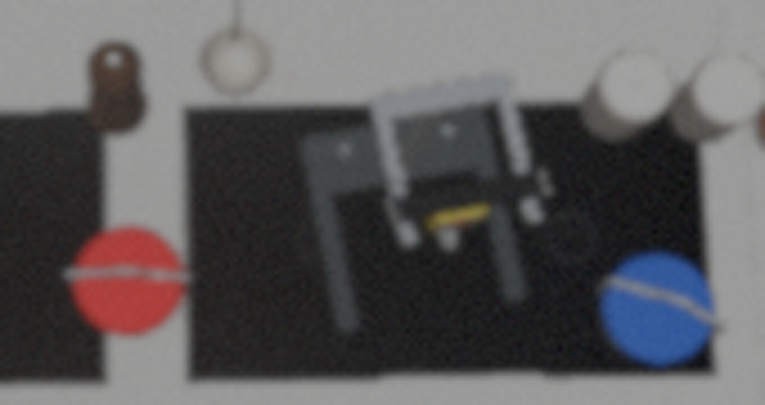

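The crop shows the red-lidded pail with its bail at crop (128,280), with the bail nearly along world y. The stand's prongs open toward the robot, with the dark bar at about (460,200) in the crop. The other red thing, at (392,168) in the top view, has no bail. The target is the pail at (243,203).

```bash
python3 - <<'E'
from h import *
z=np.load('top0.npz'); im,W=z['im'],z['W']
V=im.max(-1).astype(int)
def fit(m,nm):
    P=W[m][:,:2]; 
    r=cv2.minAreaRect((P*1000).astype(np.float32)); c,v=P.mean(0),np.linalg.svd(P-P.mean(0))[2][0]
    print(nm,len(P),c.round(4),np.degrees(np.arctan2(v[1],v[0])).round(2),r)
Z=W[...,2]; box=np.zeros(Z.shape,bool); box[176:196,292:342]=1
fit(box&(Z>.286)&(Z<.31)&(V<70),'bar')
b2=np.zeros(Z.shape,bool); b2[158:194,296:308]=1
fit(b2&(Z>.268)&(Z<.287)&(V>90),'Lprong')
b2=np.zeros(Z.shape,bool); b2[158:192,324:340]=1
fit(b2&(Z>.268)&(Z<.287)&(V>90),'Rprong')
b=np.zeros(Z.shape,bool); b[190:215,225:262]=1
fit(b&(Z>.08)&(Z<.125),'bail')
s=read_state(); print(s['tcp_pos'],np.round(s['tcp_rot'],3).tolist(),s['time'])
E
```

```text
bar 174 [ 0.5201 -0.0291] -79.83 ((520.0858764648438, -27.190753936767578), (19.989200592041016, 124.40178680419922), 10.08271598815918)
Lprong 139 [0.5687 0.0259] -178.56 ((549.690185546875, 26.63210105895996), (36.73879623413086, 125.69584655761719), 88.01021575927734)
Rprong 86 [ 0.5703 -0.0683] -168.96 ((558.6737060546875, -70.4849853515625), (113.36300659179688, 15.101317405700684), 11.419918060302734)
bail 53 [0.4911 0.2468] 88.32 ((491.3945617675781, 245.95758056640625), (109.27620697021484, 7.843276023864746), 87.5202407836914)
[0.24083667 0.52146105 0.23043909] [[-0.908, 0.419, -0.001], [0.419, 0.908, -0.002], [0.0, -0.002, -1.0]] 0.1
```

```bash
cat >> h.py <<'E'
def plan(p,yaw,n,nr=None):
    """rows to bring TCP to p with tool y at world angle yaw (deg), tool down, n rows"""
    from scipy.spatial.transform import Rotation as R
    s=read_state(); R0=np.array(s['tcp_rot']); q=np.array(s['tcp_pos'])
    y=np.array([np.cos(np.radians(yaw)),np.sin(np.radians(yaw)),0]); zz=np.array([0,0,-1.])
    Rt=np.c_[np.cross(y,zz),y,zz]; rv=R.from_matrix(R0.T@Rt).as_rotvec(degrees=True)
    nr=nr or max(1,int(np.ceil(np.abs(rv).max()/6.9)))
    print('t',round(s['time'],2),'tcp',q.round(4),'d',(np.array(p)-q).round(4),'rv',rv.round(2),'nr',nr,'f',np.round(s['ft_force'],1),'w',s['grip_width'])
    step=(np.array(p)-q)/n; Rc=R0
    for i in range(n):
        print(i,'d cm',(Rc.T@step*100).round(2),'a',(rv/nr).round(2) if i<nr else 0)
        if i<nr: Rc=Rc@R.from_rotvec(rv/nr,degrees=True).as_matrix()
E
python3 -c "
from h import *
plan([.52,-.0275,.37],10.2,20)"
```

```text
t 0.1 tcp [0.2408 0.5215 0.2304] d [ 0.2792 -0.549   0.1396] rv [-1.0e-01  4.0e-02  5.5e+01] nr 8 f [0.2 0.  0.3] w 0.08532613497474915
0 d cm [-2.42 -1.91 -0.69] a [-0.01  0.01  6.88]
1 d cm [-2.63 -1.6  -0.7 ] a [-0.01  0.01  6.88]
2 d cm [-2.8  -1.28 -0.7 ] a [-0.01  0.01  6.88]
3 d cm [-2.93 -0.93 -0.7 ] a [-0.01  0.01  6.88]
4 d cm [-3.03 -0.57 -0.7 ] a [-0.01  0.01  6.88]
5 d cm [-3.07 -0.21 -0.7 ] a [-0.01  0.01  6.88]
6 d cm [-3.08  0.16 -0.7 ] a [-0.01  0.01  6.88]
7 d cm [-3.03  0.53 -0.7 ] a [-0.01  0.01  6.88]
8 d cm [-2.95  0.89 -0.7 ] a 0
9 d cm [-2.95  0.89 -0.7 ] a 0
10 d cm [-2.95  0.89 -0.7 ] a 0
11 d cm [-2.95  0.89 -0.7 ] a 0
12 d cm [-2.95  0.89 -0.7 ] a 0
13 d cm [-2.95  0.89 -0.7 ] a 0
14 d cm [-2.95  0.89 -0.7 ] a 0
15 d cm [-2.95  0.89 -0.7 ] a 0
16 d cm [-2.95  0.89 -0.7 ] a 0
17 d cm [-2.95  0.89 -0.7 ] a 0
18 d cm [-2.95  0.89 -0.7 ] a 0
19 d cm [-2.95  0.89 -0.7 ] a 0
```

Call:
arm_command([
  {"dx": -2.42,"dy": -1.91,"dz": -1.2,"az": 6.88},
  {"dx": -2.63,"dy": -1.6,"dz": -1.2,"az": 6.88},
  {"dx": -2.8,"dy": -1.28,"dz": -1.2,"az": 6.88},
  {"dx": -2.93,"dy": -0.93,"dz": -1.2,"az": 6.88},
  {"dx": -3.03,"dy": -0.57,"dz": -1.2,"az": 6.88},
])

```text
$.targets[0]: bad value
```

Call:
arm_command([
  {"dx": -3.07,"dy": -0.21,"dz": -1.2,"az": 6.88},
  {"dx": -3.08,"dy": 0.16,"dz": -1.2,"az": 6.88},
  {"dx": -3.03,"dy": 0.53,"dz": -1.2,"az": 6.88},
  {"dx": -2.95,"dy": 0.89,"dz": -1.2},
  {"dx": -2.95,"dy": 0.89,"dz": -1.2},
])

```text
$.targets[0]: bad value
```

Call:
arm_command([
  {"dx": -2.95,"dy": 0.89,"dz": -0.7},
  {"dx": -2.95,"dy": 0.89,"dz": -0.6},
  {"dx": -2.95,"dy": 0.89,"dz": -0.5},
  {"dx": -2.95,"dy": 0.89},
  {"dx": -2.95,"dy": 0.89},
])

```text
$.targets[0]: bad value
```

Call:
arm_command([
  {"dx": -2.95,"dy": 0.89},
  {"dx": -2.95,"dy": 0.89},
  {"dx": -2.95,"dy": 0.89},
  {"dx": -2.0,"dy": 0.6},
  {"dx": -1.0,"dy": 0.3},
])

```text
$.targets[0]: bad value
```

```bash
python3 - <<'E'
from h import *
plan([.52,-.0275,.37],10.2,5)
print(read_state()['joints'])
im,d,c=grab('wrist'); W=pts(d,c); np.savez('w1.npz',im=im,W=W)
cv2.imwrite('pics/w1.png',im[...,::-1])
im,d,c=grab('top'); W=pts(d,c); cv2.imwrite('pics/t1.png',im[...,::-1])
E
```

```text
t 0.1 tcp [0.2408 0.5215 0.2304] d [ 0.2792 -0.549   0.1396] rv [-1.0e-01  4.0e-02  5.5e+01] nr 8 f [0.2 0.  0.3] w 0.08532613497474915
0 d cm [-9.67 -7.63 -2.78] a [-0.01  0.01  6.88]
1 d cm [-10.52  -6.42  -2.78] a [-0.01  0.01  6.88]
2 d cm [-11.21  -5.11  -2.78] a [-0.01  0.01  6.88]
3 d cm [-11.74  -3.73  -2.79] a [-0.01  0.01  6.88]
4 d cm [-12.1   -2.3   -2.79] a [-0.01  0.01  6.88]
[ 5.88832765e+01  2.16580049e+01  4.56876679e+00  7.30191074e+01
 -3.43356120e-04  8.36795952e+01]
```

View pics/w1.png

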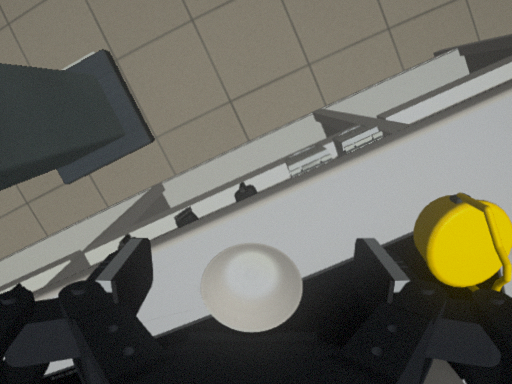

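The calls were refused because every field must be given, so this wrist view is still from the start pose, with the yellow look-alike at (465,240). I'll resend with full rows.

Call:
arm_command([
  {"dx": -2.42,"dy": -1.91,"dz": -1.2,"ax": 0,"ay": 0,"az": 6.88,"jaw": 0},
  {"dx": -2.63,"dy": -1.6,"dz": -1.2,"ax": 0,"ay": 0,"az": 6.88,"jaw": 0},
  {"dx": -2.8,"dy": -1.28,"dz": -1.2,"ax": 0,"ay": 0,"az": 6.88,"jaw": 0},
  {"dx": -2.93,"dy": -0.93,"dz": -1.2,"ax": 0,"ay": 0,"az": 6.88,"jaw": 0},
  {"dx": -3.03,"dy": -0.57,"dz": -1.2,"ax": 0,"ay": 0,"az": 6.88,"jaw": 0},
])

```text
time: 0.62
tcp_pos: [0.3112, 0.3834, 0.2917]
tcp_rot: [[-0.507, 0.862, -0.0], [0.862, 0.507, -0.0], [-0.0, -0.0, -1.0]]
ft_force: [1.5, -0.8, -0.6]
grip_width: 0.0856
gripper_force: 0.0
```

Call:
arm_command([
  {"dx": -3.07,"dy": -0.21,"dz": -1.2,"ax": 0,"ay": 0,"az": 6.88,"jaw": 0},
  {"dx": -3.08,"dy": 0.16,"dz": -1.2,"ax": 0,"ay": 0,"az": 6.88,"jaw": 0},
  {"dx": -3.03,"dy": 0.53,"dz": -1.2,"ax": 0,"ay": 0,"az": 6.88,"jaw": 0},
  {"dx": -2.95,"dy": 0.89,"dz": -1.2,"ax": 0,"ay": 0,"az": 0,"jaw": 0},
  {"dx": -2.95,"dy": 0.89,"dz": -1.2,"ax": 0,"ay": 0,"az": 0,"jaw": 0},
])

```text
time: 1.03
tcp_pos: [0.3809, 0.246, 0.3519]
tcp_rot: [[-0.176, 0.984, 0.0], [0.984, 0.176, 0.0], [0.0, 0.0, -1.0]]
ft_force: [0.6, 0.8, 0.4]
grip_width: 0.0853
gripper_force: 0.0
```

Call:
arm_command([
  {"dx": -2.95,"dy": 0.89,"dz": -0.7,"ax": 0,"ay": 0,"az": 0,"jaw": 0},
  {"dx": -2.95,"dy": 0.89,"dz": -0.6,"ax": 0,"ay": 0,"az": 0,"jaw": 0},
  {"dx": -2.95,"dy": 0.89,"dz": -0.5,"ax": 0,"ay": 0,"az": 0,"jaw": 0},
  {"dx": -2.95,"dy": 0.89,"dz": 0,"ax": 0,"ay": 0,"az": 0,"jaw": 0},
  {"dx": -2.95,"dy": 0.89,"dz": 0,"ax": 0,"ay": 0,"az": 0,"jaw": 0},
])

```text
time: 1.45
tcp_pos: [0.4511, 0.1087, 0.3697]
tcp_rot: [[-0.176, 0.984, 0.001], [0.984, 0.176, 0.0], [0.0, 0.001, -1.0]]
ft_force: [0.3, -0.6, -0.1]
grip_width: 0.0858
gripper_force: 0.0
```

Call:
arm_command([
  {"dx": -2.95,"dy": 0.89,"dz": 0,"ax": 0,"ay": 0,"az": 0,"jaw": 0},
  {"dx": -2.95,"dy": 0.89,"dz": 0,"ax": 0,"ay": 0,"az": 0,"jaw": 0},
  {"dx": -2.95,"dy": 0.89,"dz": 0,"ax": 0,"ay": 0,"az": 0,"jaw": 0},
  {"dx": -2.0,"dy": 0.6,"dz": 0,"ax": 0,"ay": 0,"az": 0,"jaw": 0},
  {"dx": -1.0,"dy": 0.3,"dz": 0,"ax": 0,"ay": 0,"az": 0,"jaw": 0},
])

```text
time: 1.87
tcp_pos: [0.5074, -0.0026, 0.3686]
tcp_rot: [[-0.174, 0.985, -0.001], [0.985, 0.174, -0.0], [-0.0, -0.001, -1.0]]
ft_force: [-0.1, -0.5, 0.2]
grip_width: 0.0854
gripper_force: 0.0
```

```bash
python3 - <<'E'
from h import *
plan([.52,-.0275,.37],10.2,5)
print(np.round(read_state()['joints'],1))
im,d,c=grab('wrist'); W=pts(d,c); np.savez('w2.npz',im=im,W=W)
print(np.array(c['world_to_cam']).round(3).tolist())
cv2.imwrite('pics/w2.png',im[...,::-1])
E
```

```text
t 1.87 tcp [ 0.5074 -0.0026  0.3686] d [ 0.0126 -0.0249  0.0014] rv [-0.04  0.01 -0.2 ] nr 1 f [-0.1 -0.5  0.2] w 0.08543400240183675
0 d cm [-0.53  0.16 -0.03] a [-0.04  0.01 -0.2 ]
1 d cm [-0.54  0.16 -0.03] a 0
2 d cm [-0.54  0.16 -0.03] a 0
3 d cm [-0.54  0.16 -0.03] a 0
4 d cm [-0.54  0.16 -0.03] a 0
[-7.4 14.  14.3 90.3 -0.  72.6]
[[0.985, 0.174, 0.0, -0.5], [0.168, -0.951, 0.26, -0.158], [0.045, -0.256, -0.966, 0.487], [0.0, 0.0, 0.0, 1.0]]
```

View pics/w2.png

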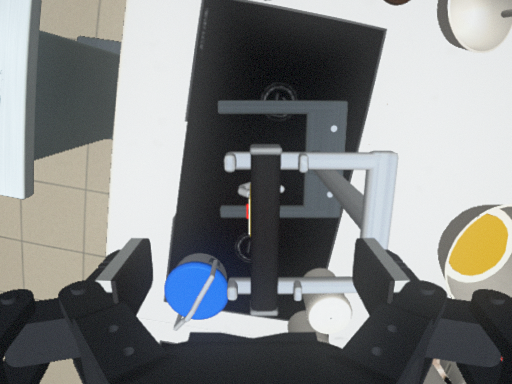

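The wrist view shows the bar from (265,147) to (264,313), resting on both prongs between the lips. The blue pail is at (197,288), outside. I'll measure the bar from here.

```bash
python3 - <<'E'
from h import *
z=np.load('w2.npz'); im,W=z['im'],z['W']; Z=W[...,2]
b=np.zeros(Z.shape,bool); b[140:320,240:292]=1
m=b&(Z>.287)&(Z<.31)&(im.max(-1)<110)
P=W[m]; print(len(P),np.median(P[:,2])); r=cv2.minAreaRect((P[:,:2]*1000).astype(np.float32)); print(r)
# prongs
b[:]=0;b[150:172,200:370]=1; m=b&(abs(Z-.279)<.006)&(im.min(-1)>110); Q=W[m]; print(cv2.minAreaRect((Q[:,:2]*1000).astype(np.float32)))
b[:]=0;b[275:298,225:340]=1; m=b&(abs(Z-.279)<.006)&(im.min(-1)>110); Q=W[m]; print(cv2.minAreaRect((Q[:,:2]*1000).astype(np.float32)))
E
```

```text
4535 0.2966937980911899
((521.6433715820312, -28.26300048828125), (20.51595115661621, 125.18722534179688), 9.920086860656738)
((536.284912109375, 25.153743743896484), (103.02757263183594, 13.726353645324707), 8.314408302307129)
((546.5623779296875, -74.22630310058594), (86.78884887695312, 13.116676330566406), 10.10708236694336)
```

Call:
arm_command([
  {"dx": -1.4,"dy": 0.48,"dz": 0,"ax": 0,"ay": 0,"az": 0,"jaw": 0},
  {"dx": -1.38,"dy": 0.47,"dz": 0,"ax": 0,"ay": 0,"az": 0,"jaw": 0},
  {"dx": 0,"dy": 0,"dz": 2.0,"ax": 0,"ay": 0,"az": 0,"jaw": 0},
  {"dx": 0,"dy": 0,"dz": 2.5,"ax": 0,"ay": 0,"az": 0,"jaw": 0},
  {"dx": 0,"dy": 0,"dz": 2.0,"ax": 0,"ay": 0,"az": 0,"jaw": 0},
])

```text
time: 2.33
tcp_pos: [0.5213, -0.0259, 0.3033]
tcp_rot: [[-0.177, 0.984, 0.001], [0.984, 0.177, -0.0], [-0.0, 0.001, -1.0]]
ft_force: [-0.8, 0.2, 0.1]
grip_width: 0.0852
gripper_force: 0.0
```

Call:
arm_command([
  {"dx": 0,"dy": 0,"dz": 1.5,"ax": 0,"ay": 0,"az": 0,"jaw": 0},
  {"dx": 0,"dy": 0,"dz": 1.2,"ax": 0,"ay": 0,"az": 0,"jaw": 0},
  {"dx": 0,"dy": 0,"dz": 0.6,"ax": 0,"ay": 0,"az": 0,"jaw": 0},
  {"dx": 0,"dy": 0,"dz": 0,"ax": 0,"ay": 0,"az": 0,"jaw": 0},
  {"dx": 0,"dy": 0,"dz": 0,"ax": 0,"ay": 0,"az": 0,"jaw": 0},
])

```text
time: 2.75
tcp_pos: [0.5209, -0.0257, 0.2716]
tcp_rot: [[-0.177, 0.984, 0.0], [0.984, 0.177, 0.0], [0.0, 0.0, -1.0]]
ft_force: [-1.0, -0.1, -0.4]
grip_width: 0.0859
gripper_force: 0.0
```

```bash
python3 -c "
from h import *
plan([.5216,-.0283,.270],9.9,1)"
```

```text
t 2.75 tcp [ 0.5209 -0.0257  0.2716] d [ 0.0007 -0.0026 -0.0016] rv [ 0.  -0.   0.3] nr 1 f [-1.  -0.1 -0.4] w 0.08591261510561887
0 d cm [-0.27  0.02  0.16] a [ 0.  -0.   0.3]
```

Call:
arm_command([
  {"dx": -0.27,"dy": 0.02,"dz": 0.16,"ax": 0,"ay": 0,"az": 0.3,"jaw": 0},
  {"dx": 0,"dy": 0,"dz": 0,"ax": 0,"ay": 0,"az": 0,"jaw": 100},
  {"dx": 0,"dy": 0,"dz": 0,"ax": 0,"ay": 0,"az": 0,"jaw": 200},
  {"dx": 0,"dy": 0,"dz": 0,"ax": 0,"ay": 0,"az": 0,"jaw": 255},
  {"dx": 0,"dy": 0,"dz": 0,"ax": 0,"ay": 0,"az": 0,"jaw": 255},
], squeeze=90)

```text
time: 3.17
tcp_pos: [0.5217, -0.0286, 0.2701]
tcp_rot: [[-0.171, 0.985, 0.001], [0.985, 0.171, -0.0], [-0.0, 0.001, -1.0]]
ft_force: [-0.0, 0.6, 1.0]
grip_width: 0.0384
gripper_force: 0.0
```

Call:
arm_command([
  {"dx": 0,"dy": 0,"dz": 0,"ax": 0,"ay": 0,"az": 0,"jaw": 255},
  {"dx": 0,"dy": 0,"dz": 0,"ax": 0,"ay": 0,"az": 0,"jaw": 255},
  {"dx": 0,"dy": 0,"dz": 0,"ax": 0,"ay": 0,"az": 0,"jaw": 255},
  {"dx": 0,"dy": 0,"dz": 0,"ax": 0,"ay": 0,"az": 0,"jaw": 255},
  {"dx": 0,"dy": 0,"dz": 0,"ax": 0,"ay": 0,"az": 0,"jaw": 255},
])

```text
time: 3.58
tcp_pos: [0.5216, -0.0285, 0.2701]
tcp_rot: [[-0.171, 0.985, 0.001], [0.985, 0.171, -0.0], [-0.0, 0.001, -1.0]]
ft_force: [-0.4, -0.2, 3.7]
grip_width: 0.0183
gripper_force: 88.6
```

Call:
arm_command([
  {"dx": 0,"dy": 0,"dz": -0.5,"ax": 0,"ay": 0,"az": 0,"jaw": 255},
  {"dx": 0,"dy": 0,"dz": -1.2,"ax": 0,"ay": 0,"az": 0,"jaw": 255},
  {"dx": 0,"dy": 0,"dz": -1.2,"ax": 0,"ay": 0,"az": 0,"jaw": 255},
  {"dx": 0,"dy": 0,"dz": -0.4,"ax": 0,"ay": 0,"az": 0,"jaw": 255},
  {"dx": 0,"dy": 0,"dz": 0,"ax": 0,"ay": 0,"az": 0,"jaw": 255},
])

```text
time: 4.0
tcp_pos: [0.5221, -0.0286, 0.3034]
tcp_rot: [[-0.171, 0.985, 0.001], [0.985, 0.171, -0.0], [-0.0, 0.001, -1.0]]
ft_force: [0.5, 0.5, -1.9]
grip_width: 0.0182
gripper_force: 88.2
```

Call:
arm_command([
  {"dx": 0,"dy": -1.0,"dz": 0,"ax": 0,"ay": 0,"az": 0,"jaw": 255},
  {"dx": 0,"dy": -2.0,"dz": 0,"ax": 0,"ay": 0,"az": 0,"jaw": 255},
  {"dx": 0,"dy": -2.5,"dz": 0,"ax": 0,"ay": 0,"az": 0,"jaw": 255},
  {"dx": 0,"dy": -2.5,"dz": 0,"ax": 0,"ay": 0,"az": 0,"jaw": 255},
  {"dx": 0,"dy": -1.5,"dz": 0,"ax": 0,"ay": 0,"az": 0,"jaw": 255},
])

```text
time: 4.42
tcp_pos: [0.4252, -0.0447, 0.3016]
tcp_rot: [[-0.171, 0.985, -0.003], [0.985, 0.171, 0.0], [0.001, -0.003, -1.0]]
ft_force: [-1.1, 0.8, -2.9]
grip_width: 0.0186
gripper_force: 88.4
```

```bash
python3 - <<'E'
from h import *
print(np.round(read_state()['joints'],1))
plan([.405,.246,.275],-2,12)
im,d,c=grab('wrist'); cv2.imwrite('pics/w3.png',im[...,::-1]); W=pts(d,c); Z=W[...,2]
b=np.zeros(Z.shape,bool); b[100:384,180:340]=1
tz=read_state()['tcp_pos'][2]; print(tz)
m=b&(abs(Z-(tz+.027))<.012)&(im.max(-1)<110); P=W[m]; print(len(P),np.median(P[:,2])); print(cv2.minAreaRect((P[:,:2]*1000).astype(np.float32)))
E
```

```text
[-14.5   3.9  -7.7  78.5  -0.   65.6]
t 4.42 tcp [ 0.4252 -0.0447  0.3016] d [-0.0202  0.2907 -0.0266] rv [-0.16 -0.04 11.85] nr 2 f [-1.1  0.8 -2.9] w 0.01860651290922204
0 d cm [2.42 0.25 0.22] a [-0.08 -0.02  5.93]
1 d cm [ 2.43 -0.    0.22] a [-0.08 -0.02  5.93]
2 d cm [ 2.42 -0.25  0.22] a 0
3 d cm [ 2.42 -0.25  0.22] a 0
4 d cm [ 2.42 -0.25  0.22] a 0
5 d cm [ 2.42 -0.25  0.22] a 0
6 d cm [ 2.42 -0.25  0.22] a 0
7 d cm [ 2.42 -0.25  0.22] a 0
8 d cm [ 2.42 -0.25  0.22] a 0
9 d cm [ 2.42 -0.25  0.22] a 0
10 d cm [ 2.42 -0.25  0.22] a 0
11 d cm [ 2.42 -0.25  0.22] a 0
0.30193056431049503
12617 0.3283664818558918
((421.98199462890625, -30.527114868164062), (44.45951843261719, 93.41429138183594), 22.959142684936523)
```

View pics/w3.png

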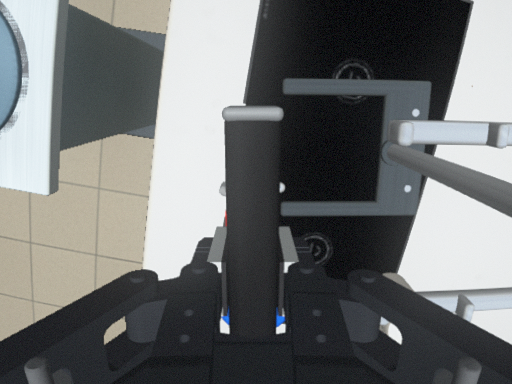

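The scale is held squarely: the bar runs straight at (253,110–335), and the hook wire spans (225–281,188). It is clear of the stand, so I'll move to a staging point in front of the red pail.

Call:
arm_command([
  {"dx": 1.5,"dy": 0.15,"dz": 0.2,"ax": 0,"ay": 0,"az": 4,"jaw": 255},
  {"dx": 2.4,"dy": 0.0,"dz": 0.2,"ax": 0,"ay": 0,"az": 4,"jaw": 255},
  {"dx": 2.6,"dy": -0.25,"dz": 0.2,"ax": 0,"ay": 0,"az": 3.85,"jaw": 255},
  {"dx": 2.6,"dy": -0.25,"dz": 0.2,"ax": 0,"ay": 0,"az": 0,"jaw": 255},
  {"dx": 2.6,"dy": -0.25,"dz": 0.2,"ax": 0,"ay": 0,"az": 0,"jaw": 255},
])

```text
time: 4.88
tcp_pos: [0.4176, 0.0733, 0.2919]
tcp_rot: [[0.035, 0.999, -0.001], [0.999, -0.035, 0.0], [0.0, -0.001, -1.0]]
ft_force: [0.8, 0.1, -2.6]
grip_width: 0.0183
gripper_force: 88.5
```

Call:
arm_command([
  {"dx": 2.6,"dy": -0.25,"dz": 0.3,"ax": 0,"ay": 0,"az": 0,"jaw": 255},
  {"dx": 2.6,"dy": -0.25,"dz": 0.3,"ax": 0,"ay": 0,"az": 0,"jaw": 255},
  {"dx": 2.6,"dy": -0.25,"dz": 0.3,"ax": 0,"ay": 0,"az": 0,"jaw": 255},
  {"dx": 2.6,"dy": -0.25,"dz": 0.3,"ax": 0,"ay": 0,"az": 0,"jaw": 255},
  {"dx": 2.6,"dy": -0.25,"dz": 0.3,"ax": 0,"ay": 0,"az": 0,"jaw": 255},
])

```text
time: 5.3
tcp_pos: [0.4095, 0.204, 0.2767]
tcp_rot: [[0.035, 0.999, -0.001], [0.999, -0.035, -0.0], [-0.0, -0.001, -1.0]]
ft_force: [0.4, -0.6, -2.0]
grip_width: 0.0188
gripper_force: 88.5
```

Call:
arm_command([
  {"dx": 2.4,"dy": -0.25,"dz": 0.1,"ax": 0,"ay": 0,"az": 0,"jaw": 255},
  {"dx": 1.2,"dy": -0.1,"dz": 0,"ax": 0,"ay": 0,"az": 0,"jaw": 255},
  {"dx": 0,"dy": 0,"dz": 0,"ax": 0,"ay": 0,"az": 0,"jaw": 255},
  {"dx": 0,"dy": 0,"dz": 0,"ax": 0,"ay": 0,"az": 0,"jaw": 255},
  {"dx": 0,"dy": 0,"dz": 0,"ax": 0,"ay": 0,"az": 0,"jaw": 255},
])

```text
time: 5.72
tcp_pos: [0.4077, 0.2379, 0.2764]
tcp_rot: [[0.035, 0.999, -0.0], [0.999, -0.035, -0.001], [-0.001, -0.0, -1.0]]
ft_force: [0.2, -0.4, -1.7]
grip_width: 0.0182
gripper_force: 88.5
```

```bash
python3 - <<'E'
from h import *
plan([.405,.246,.275],-2,1)
a=[]
for n in ('wrist','scene','top'):
    im,d,c=grab(n); W=pts(d,c); np.savez(f'{n}4.npz',im=im,W=W,d=d,**{k:np.array(c[k]) for k in c}); a.append(im)
v=np.zeros((600,800,3),np.uint8)
v[:384,:512]=a[0]; v[:250,512:800]=cv2.resize(a[1][150:325,170:371],(288,250)); v[384:600,0:512]=cv2.resize(a[2][150:234,180:380],(512,216))
cv2.imwrite('pics/m4.png',v[...,::-1])
# bail from wrist & top
for n in ('wrist','top'):
    W=np.load(f'{n}4.npz')['W']; P=W[(abs(W[...,0]-.491)<.03)&(abs(W[...,1]-.246)<.065)&(W[...,2]>.085)&(W[...,2]<.118)]
    print(n,len(P)); 
    if len(P)>5: print(cv2.minAreaRect((P[:,:2]*1000).astype(np.float32)),P[:,2].max())
E
```

```text
t 5.72 tcp [0.4077 0.2379 0.2764] d [-0.0027  0.0081 -0.0014] rv [-0.02  0.05 -0.02] nr 1 f [ 0.2 -0.4 -1.7] w 0.01818802900554932
0 d cm [ 0.8  -0.3   0.14] a [-0.02  0.05 -0.02]
wrist 869
((492.79461669921875, 243.52862548828125), (109.36669158935547, 8.2752685546875), 87.35336303710938) 0.11528860376664224
top 0
```

View pics/m4.png

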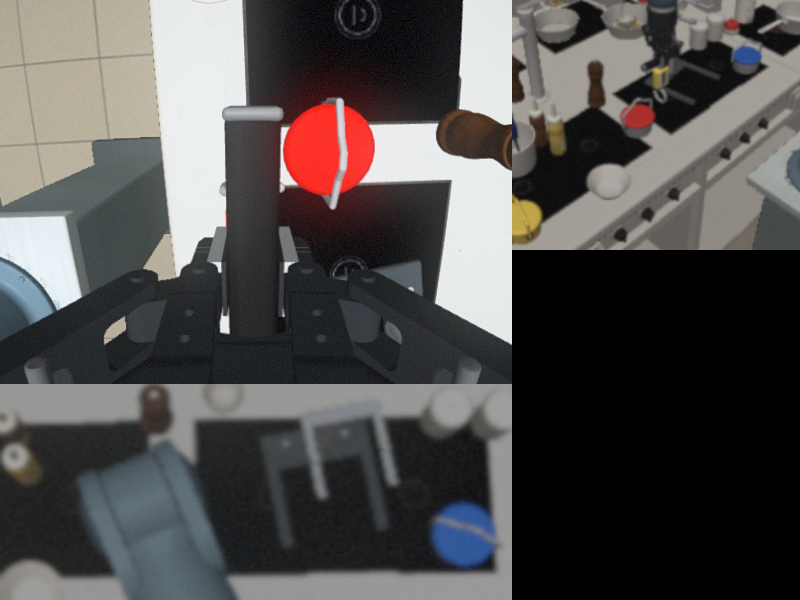

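The composite's wrist view shows the red pail at (330,150), with its bail crest at about (342,150), and the hook just short of the pail at (281,188). The bail centre measures (0.4928, 0.2435) and the yaw matches. Next I lower the hook, then pass it under the bail.

Call:
arm_command([
  {"dx": 0.86,"dy": -0.3,"dz": 1.0,"ax": 0,"ay": 0,"az": 0,"jaw": 255},
  {"dx": 0,"dy": 0,"dz": 2.2,"ax": 0,"ay": 0,"az": 0,"jaw": 255},
  {"dx": 0,"dy": 0,"dz": 2.4,"ax": 0,"ay": 0,"az": 0,"jaw": 255},
  {"dx": 0,"dy": 0,"dz": 2.0,"ax": 0,"ay": 0,"az": 0,"jaw": 255},
  {"dx": 0,"dy": 0,"dz": 1.0,"ax": 0,"ay": 0,"az": 0,"jaw": 255},
])

```text
time: 6.28
tcp_pos: [0.4031, 0.2467, 0.1875]
tcp_rot: [[0.035, 0.999, -0.004], [0.999, -0.035, -0.001], [-0.001, -0.004, -1.0]]
ft_force: [-0.7, -0.6, -1.9]
grip_width: 0.0185
gripper_force: 88.4
```

Call:
arm_command([
  {"dx": 0,"dy": 0,"dz": 0,"ax": 0,"ay": 0,"az": 0,"jaw": 255},
  {"dx": 0,"dy": 0,"dz": 0,"ax": 0,"ay": 0,"az": 0,"jaw": 255},
  {"dx": 0,"dy": 0,"dz": 0,"ax": 0,"ay": 0,"az": 0,"jaw": 255},
  {"dx": 0,"dy": 0,"dz": 0,"ax": 0,"ay": 0,"az": 0,"jaw": 255},
  {"dx": 0,"dy": 0,"dz": 0,"ax": 0,"ay": 0,"az": 0,"jaw": 255},
])

```text
time: 6.7
tcp_pos: [0.4057, 0.2477, 0.1918]
tcp_rot: [[0.035, 0.999, 0.002], [0.999, -0.035, 0.001], [0.001, 0.002, -1.0]]
ft_force: [-1.2, 0.0, -1.8]
grip_width: 0.0186
gripper_force: 88.4
```

```bash
python3 - <<'E'
from h import *
plan([.4928,.2435,.190],-2.6,4)
im,d,c=grab('wrist'); W=pts(d,c)
P=W[(abs(W[...,0]-.491)<.03)&(abs(W[...,1]-.246)<.065)&(W[...,2]>.085)&(W[...,2]<.118)]
if len(P)>5: print(len(P),cv2.minAreaRect((P[:,:2]*1000).astype(np.float32)),P[:,2].max())
a=im; im,d,c=grab('scene'); W=pts(d,c)
hsv=cv2.cvtColor(im,cv2.COLOR_RGB2HSV); m=(abs(hsv[...,0].astype(int)-27)<6)&(hsv[...,1]>120); P=W[m]; P=P[(abs(P[:,0]-.405)<.08)&(abs(P[:,1]-.245)<.06)&(P[:,2]>.08)]; print('housing',len(P), np.median(P,0) if len(P) else '',P.min(0),P.max(0))
v=np.zeros((600,800,3),np.uint8); v[:384,:512]=a; v[384:600,512:800]=cv2.resize(im[180:260,215:322],(288,216)); cv2.imwrite('pics/m5.png',v[...,::-1])
E
```

```text
t 6.7 tcp [0.4057 0.2477 0.1918] d [ 0.0871 -0.0042 -0.0018] rv [ 0.12 -0.07  0.6 ] nr 1 f [-1.2  0.  -1.8] w 0.018554161567643668
0 d cm [-0.03  2.18  0.05] a [ 0.12 -0.07  0.6 ]
1 d cm [-0.01  2.18  0.04] a 0
2 d cm [-0.01  2.18  0.04] a 0
3 d cm [-0.01  2.18  0.04] a 0
1477 ((492.51605224609375, 243.88330078125), (110.4244384765625, 8.014486312866211), 87.74101257324219) 0.11528745713668528
housing 61 [0.39910438 0.26757332 0.17670565] [0.37874272 0.22684653 0.13795413] [0.4116823  0.2838609  0.20949225]
```

View pics/m5.png

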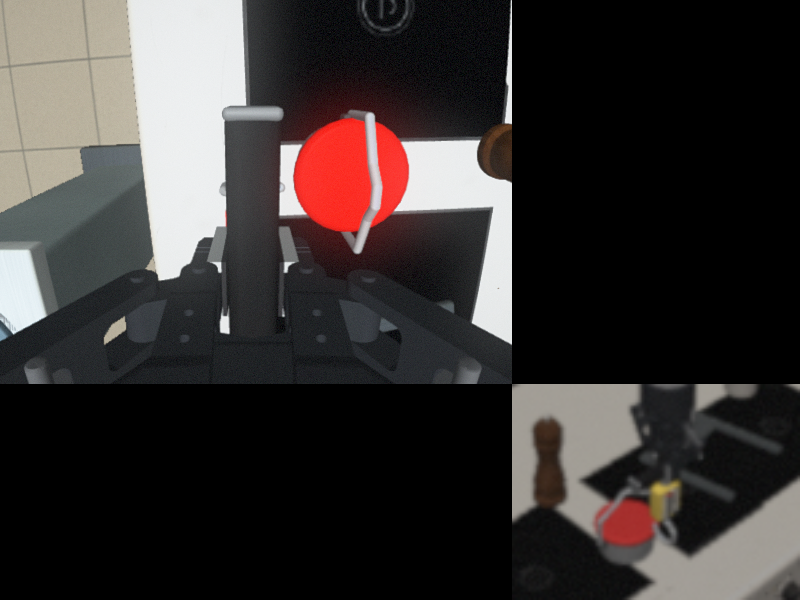

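The wrist view shows the bail crest at about (378,185), with the hook at its own level in front of it. The scene inset shows the hook in front of the pail, with the housing above bail height. Now I slide it under the bail.

Call:
arm_command([
  {"dx": -0.05,"dy": 1.0,"dz": 0.1,"ax": 0,"ay": 0,"az": 0.5,"jaw": 255},
  {"dx": -0.03,"dy": 1.7,"dz": 0.08,"ax": 0,"ay": 0,"az": 0,"jaw": 255},
  {"dx": 0,"dy": 1.8,"dz": 0,"ax": 0,"ay": 0,"az": 0,"jaw": 255},
  {"dx": 0,"dy": 1.8,"dz": 0,"ax": 0,"ay": 0,"az": 0,"jaw": 255},
  {"dx": 0,"dy": 1.4,"dz": 0,"ax": 0,"ay": 0,"az": 0,"jaw": 255},
])

```text
time: 7.22
tcp_pos: [0.4841, 0.2431, 0.189]
tcp_rot: [[0.044, 0.999, 0.002], [0.999, -0.044, 0.0], [0.0, 0.001, -1.0]]
ft_force: [-0.9, 0.2, -2.5]
grip_width: 0.0187
gripper_force: 88.5
```

Call:
arm_command([
  {"dx": 0,"dy": 0.8,"dz": 0,"ax": 0,"ay": 0,"az": 0,"jaw": 255},
  {"dx": 0,"dy": 0.2,"dz": 0,"ax": 0,"ay": 0,"az": 0,"jaw": 255},
  {"dx": 0,"dy": 0,"dz": 0,"ax": 0,"ay": 0,"az": 0,"jaw": 255},
  {"dx": 0,"dy": 0,"dz": 0,"ax": 0,"ay": 0,"az": 0,"jaw": 255},
  {"dx": 0,"dy": 0,"dz": 0,"ax": 0,"ay": 0,"az": 0,"jaw": 255},
])

```text
time: 7.63
tcp_pos: [0.4905, 0.2428, 0.1885]
tcp_rot: [[0.043, 0.999, -0.002], [0.999, -0.043, -0.0], [-0.0, -0.002, -1.0]]
ft_force: [-2.0, 0.0, -2.4]
grip_width: 0.0183
gripper_force: 88.5
```

```bash
python3 - <<'E'
from h import *
plan([.4928,.2437,.190],-2.6,1)
im,d,c=grab('wrist'); W=pts(d,c)
P=W[(abs(W[...,0]-.491)<.04)&(abs(W[...,1]-.246)<.065)&(W[...,2]>.085)&(W[...,2]<.118)]
if len(P)>5: print(len(P),cv2.minAreaRect((P[:,:2]*1000).astype(np.float32)),P[:,2].max())
a=im; im,d,c=grab('scene')
v=np.zeros((600,800,3),np.uint8); v[:384,:512]=a; v[384:600,512:800]=cv2.resize(im[180:260,215:322],(288,216)); cv2.imwrite('pics/m6.png',v[...,::-1])
E
```

```text
t 7.63 tcp [0.4905 0.2428 0.1885] d [0.0023 0.0009 0.0015] rv [-0.09  0.02  0.14] nr 1 f [-2.   0.  -2.4] w 0.018336108558002526
0 d cm [ 0.1   0.22 -0.15] a [-0.09  0.02  0.14]
114 ((491.2294006347656, 243.39187622070312), (6.978503704071045, 47.933284759521484), 87.53279876708984) 0.10219204936306067
```

View pics/m6.png

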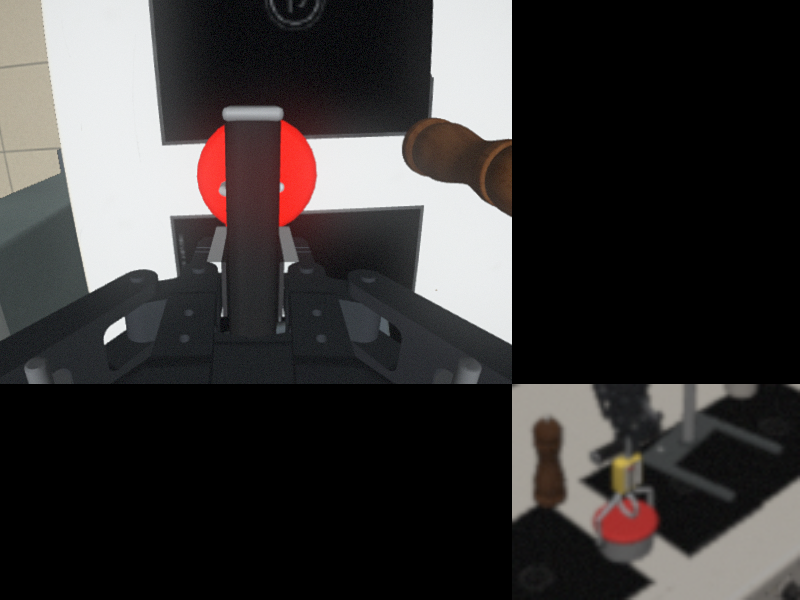

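The scene inset shows the hook through the bail, and the wrist view shows the pail centred under the bar. Lifting slowly.

Call:
arm_command([
  {"dx": 0,"dy": 0.2,"dz": -0.4,"ax": 0,"ay": 0,"az": 0,"jaw": 255},
  {"dx": 0,"dy": 0,"dz": -0.8,"ax": 0,"ay": 0,"az": 0,"jaw": 255},
  {"dx": 0,"dy": 0,"dz": -0.8,"ax": 0,"ay": 0,"az": 0,"jaw": 255},
  {"dx": 0,"dy": 0,"dz": -0.6,"ax": 0,"ay": 0,"az": 0,"jaw": 255},
  {"dx": 0,"dy": 0,"dz": -0.4,"ax": 0,"ay": 0,"az": 0,"jaw": 255},
], squeeze=115)

```text
time: 8.15
tcp_pos: [0.4952, 0.2431, 0.221]
tcp_rot: [[0.043, 0.999, 0.004], [0.999, -0.043, 0.001], [0.001, 0.004, -1.0]]
ft_force: [0.1, 0.1, -2.6]
grip_width: 0.0177
gripper_force: 114.4
```

Call:
arm_command([
  {"dx": 0,"dy": 0,"dz": -0.4,"ax": 0,"ay": 0,"az": 0,"jaw": 255},
  {"dx": 0,"dy": 0,"dz": -0.4,"ax": 0,"ay": 0,"az": 0,"jaw": 255},
  {"dx": 0,"dy": 0,"dz": -0.4,"ax": 0,"ay": 0,"az": 0,"jaw": 255},
  {"dx": 0,"dy": 0,"dz": -0.4,"ax": 0,"ay": 0,"az": 0,"jaw": 255},
  {"dx": 0,"dy": 0,"dz": -0.4,"ax": 0,"ay": 0,"az": 0,"jaw": 255},
])

```text
time: 8.57
tcp_pos: [0.4934, 0.2426, 0.2385]
tcp_rot: [[0.043, 0.999, -0.001], [0.999, -0.043, -0.0], [-0.001, -0.001, -1.0]]
ft_force: [0.8, 0.1, -6.7]
grip_width: 0.0179
gripper_force: 113.8
```

Call:
arm_command([
  {"dx": 0,"dy": 0,"dz": -0.4,"ax": 0,"ay": 0,"az": 0,"jaw": 255},
  {"dx": 0,"dy": 0,"dz": -0.4,"ax": 0,"ay": 0,"az": 0,"jaw": 255},
  {"dx": 0,"dy": 0,"dz": -0.5,"ax": 0,"ay": 0,"az": 0,"jaw": 255},
  {"dx": 0,"dy": 0,"dz": -0.5,"ax": 0,"ay": 0,"az": 0,"jaw": 255},
  {"dx": 0,"dy": 0,"dz": -0.5,"ax": 0,"ay": 0,"az": 0,"jaw": 255},
])

```text
time: 8.98
tcp_pos: [0.4935, 0.2426, 0.2621]
tcp_rot: [[0.043, 0.999, -0.001], [0.999, -0.043, -0.0], [-0.0, -0.001, -1.0]]
ft_force: [-0.2, -0.0, -8.0]
grip_width: 0.0183
gripper_force: 113.5
```

Call:
arm_command([
  {"dx": 0,"dy": 0,"dz": -0.7,"ax": 0,"ay": 0,"az": 0,"jaw": 255},
  {"dx": 0,"dy": 0,"dz": -0.8,"ax": 0,"ay": 0,"az": 0,"jaw": 255},
  {"dx": 0,"dy": 0,"dz": -0.8,"ax": 0,"ay": 0,"az": 0,"jaw": 255},
  {"dx": 0,"dy": 0,"dz": -0.8,"ax": 0,"ay": 0,"az": 0,"jaw": 255},
  {"dx": 0,"dy": 0,"dz": -0.5,"ax": 0,"ay": 0,"az": 0,"jaw": 255},
])

```text
time: 9.4
tcp_pos: [0.4942, 0.2429, 0.2995]
tcp_rot: [[0.043, 0.999, 0.002], [0.999, -0.043, 0.001], [0.001, 0.002, -1.0]]
ft_force: [0.0, 0.1, -7.8]
grip_width: 0.0181
gripper_force: 113.5
```

```bash
python3 - <<'E'
from h import *
# pre-stand target: stand TCP (.5216,-.0285) minus 0.10 along yaw 9.9
plan([.5216-.105*.985,-.0285-.105*.172,.306],9.9,20,10)
im,d,c=grab('wrist')
a=im; im,d,c=grab('scene'); W=pts(d,c)
hsv=cv2.cvtColor(im,cv2.COLOR_RGB2HSV); m=((hsv[...,0]<8)|(hsv[...,0]>172))&(hsv[...,1]>140); P=W[m]; P=P[(abs(P[:,0]-.49)<.1)&(abs(P[:,1]-.245)<.1)]; print('lid',len(P),np.median(P,0))
v=np.zeros((600,800,3),np.uint8); v[:384,:512]=a; v[300:600,400:800]=cv2.resize(im[180:260,215:322],(400,300)); cv2.imwrite('pics/m7.png',v[...,::-1])
E
```

```text
t 9.4 tcp [0.4942 0.2429 0.2995] d [-0.0761 -0.2895  0.0065] rv [  0.1   -0.03 -12.38] nr 10 f [ 0.   0.1 -7.8] w 0.01805376321971197
0 d cm [-1.46 -0.32 -0.03] a [ 0.01 -0.   -1.24]
1 d cm [-1.46 -0.35 -0.03] a [ 0.01 -0.   -1.24]
2 d cm [-1.45 -0.38 -0.03] a [ 0.01 -0.   -1.24]
3 d cm [-1.44 -0.41 -0.03] a [ 0.01 -0.   -1.24]
4 d cm [-1.43 -0.44 -0.03] a [ 0.01 -0.   -1.24]
5 d cm [-1.42 -0.47 -0.03] a [ 0.01 -0.   -1.24]
6 d cm [-1.41 -0.5  -0.03] a [ 0.01 -0.   -1.24]
7 d cm [-1.4  -0.53 -0.03] a [ 0.01 -0.   -1.24]
8 d cm [-1.39 -0.56 -0.03] a [ 0.01 -0.   -1.24]
9 d cm [-1.37 -0.59 -0.03] a [ 0.01 -0.   -1.24]
10 d cm [-1.36 -0.62 -0.03] a 0
11 d cm [-1.36 -0.62 -0.03] a 0
12 d cm [-1.36 -0.62 -0.03] a 0
13 d cm [-1.36 -0.62 -0.03] a 0
14 d cm [-1.36 -0.62 -0.03] a 0
15 d cm [-1.36 -0.62 -0.03] a 0
16 d cm [-1.36 -0.62 -0.03] a 0
17 d cm [-1.36 -0.62 -0.03] a 0
18 d cm [-1.36 -0.62 -0.03] a 0
19 d cm [-1.36 -0.62 -0.03] a 0
lid 277 [0.48127957 0.24400764 0.11487166]
```

View pics/m7.png

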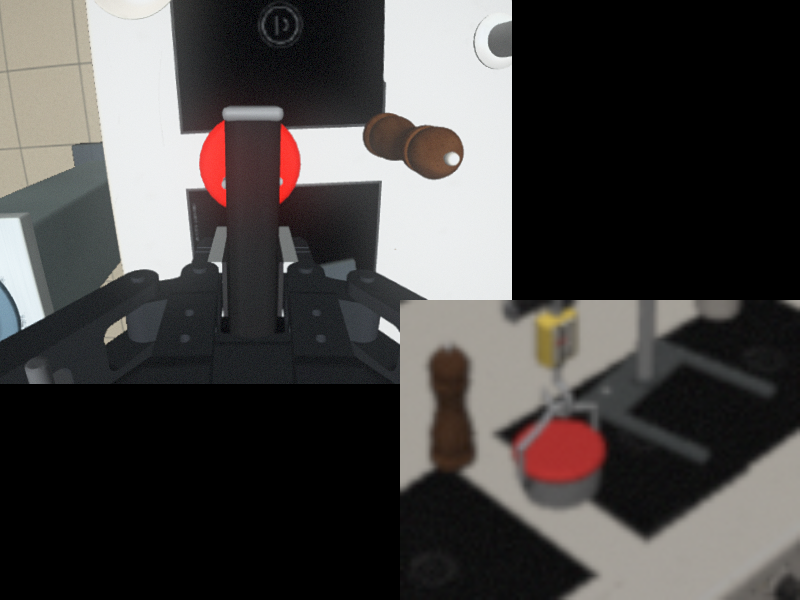

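The pail hangs level on the hook (inset 560,460), about 60 mm up, with a load of about 5.5 N. I'll carry it smoothly to the point in front of the stand.

Call:
arm_command([
  {"dx": -0.3,"dy": -0.2,"dz": -0.1,"ax": 0,"ay": 0,"az": -1.24,"jaw": 255},
  {"dx": -0.5,"dy": -0.4,"dz": -0.1,"ax": 0,"ay": 0,"az": -1.24,"jaw": 255},
  {"dx": -0.7,"dy": -0.6,"dz": -0.1,"ax": 0,"ay": 0,"az": -1.24,"jaw": 255},
  {"dx": -0.9,"dy": -0.7,"dz": -0.1,"ax": 0,"ay": 0,"az": -1.24,"jaw": 255},
  {"dx": -1.0,"dy": -0.8,"dz": -0.1,"ax": 0,"ay": 0,"az": -1.24,"jaw": 255},
])

```text
time: 9.92
tcp_pos: [0.4669, 0.2084, 0.3025]
tcp_rot: [[-0.066, 0.998, -0.0], [0.998, 0.066, 0.0], [0.0, -0.0, -1.0]]
ft_force: [0.3, 0.5, -8.3]
grip_width: 0.018
gripper_force: 113.5
```

Call:
arm_command([
  {"dx": -1.1,"dy": -0.8,"dz": -0.1,"ax": 0,"ay": 0,"az": -1.24,"jaw": 255},
  {"dx": -1.1,"dy": -0.8,"dz": -0.1,"ax": 0,"ay": 0,"az": -1.24,"jaw": 255},
  {"dx": -1.1,"dy": -0.8,"dz": 0,"ax": 0,"ay": 0,"az": -1.24,"jaw": 255},
  {"dx": -1.1,"dy": -0.8,"dz": 0,"ax": 0,"ay": 0,"az": -1.24,"jaw": 255},
  {"dx": -1.1,"dy": -0.8,"dz": 0,"ax": 0,"ay": 0,"az": -1.24,"jaw": 255},
])

```text
time: 10.33
tcp_pos: [0.4327, 0.1489, 0.3047]
tcp_rot: [[-0.173, 0.985, -0.0], [0.985, 0.173, 0.0], [0.0, -0.0, -1.0]]
ft_force: [0.7, 0.0, -8.4]
grip_width: 0.0183
gripper_force: 113.5
```

Call:
arm_command([
  {"dx": -1.1,"dy": -0.7,"dz": 0,"ax": 0,"ay": 0,"az": 0,"jaw": 255},
  {"dx": -1.1,"dy": -0.6,"dz": 0,"ax": 0,"ay": 0,"az": 0,"jaw": 255},
  {"dx": -1.1,"dy": -0.5,"dz": 0,"ax": 0,"ay": 0,"az": 0,"jaw": 255},
  {"dx": -1.1,"dy": -0.4,"dz": 0,"ax": 0,"ay": 0,"az": 0,"jaw": 255},
  {"dx": -1.1,"dy": -0.3,"dz": 0,"ax": 0,"ay": 0,"az": 0,"jaw": 255},
])

```text
time: 10.75
tcp_pos: [0.4175, 0.0901, 0.3048]
tcp_rot: [[-0.172, 0.985, -0.0], [0.985, 0.172, -0.0], [-0.0, -0.0, -1.0]]
ft_force: [0.2, -0.3, -8.3]
grip_width: 0.0177
gripper_force: 113.5
```

```bash
python3 - <<'E'
from h import *
plan([.5216-.105*.985,-.0285-.105*.172,.306],9.9,1)
E
```

```text
t 10.75 tcp [0.4175 0.0901 0.3048] d [ 0.0006 -0.1367  0.0012] rv [-0.03  0.01 -0.02] nr 1 f [ 0.2 -0.3 -8.3] w 0.017679502199163914
0 d cm [-13.48  -2.28  -0.12] a [-0.03  0.01 -0.02]
```

Call:
arm_command([
  {"dx": -1.1,"dy": -0.2,"dz": 0,"ax": 0,"ay": 0,"az": 0,"jaw": 255},
  {"dx": -1.1,"dy": -0.2,"dz": 0,"ax": 0,"ay": 0,"az": 0,"jaw": 255},
  {"dx": -1.1,"dy": -0.2,"dz": 0,"ax": 0,"ay": 0,"az": 0,"jaw": 255},
  {"dx": -1.1,"dy": -0.2,"dz": 0,"ax": 0,"ay": 0,"az": 0,"jaw": 255},
  {"dx": -1.1,"dy": -0.2,"dz": 0,"ax": 0,"ay": 0,"az": 0,"jaw": 255},
])

```text
time: 11.17
tcp_pos: [0.4176, 0.0344, 0.3048]
tcp_rot: [[-0.171, 0.985, 0.0], [0.985, 0.171, 0.0], [0.0, 0.0, -1.0]]
ft_force: [0.7, 1.0, -8.4]
grip_width: 0.0185
gripper_force: 113.5
```

Call:
arm_command([
  {"dx": -1.1,"dy": -0.2,"dz": 0,"ax": 0,"ay": 0,"az": 0,"jaw": 255},
  {"dx": -1.1,"dy": -0.2,"dz": 0,"ax": 0,"ay": 0,"az": 0,"jaw": 255},
  {"dx": -1.1,"dy": -0.2,"dz": 0,"ax": 0,"ay": 0,"az": 0,"jaw": 255},
  {"dx": -1.0,"dy": -0.2,"dz": 0,"ax": 0,"ay": 0,"az": 0,"jaw": 255},
  {"dx": -0.9,"dy": -0.1,"dz": 0,"ax": 0,"ay": 0,"az": 0,"jaw": 255},
])

```text
time: 11.58
tcp_pos: [0.4176, -0.0186, 0.3049]
tcp_rot: [[-0.171, 0.985, -0.0], [0.985, 0.171, -0.0], [-0.0, -0.0, -1.0]]
ft_force: [1.2, 0.3, -8.6]
grip_width: 0.0181
gripper_force: 113.5
```

Call:
arm_command([
  {"dx": -0.8,"dy": 0,"dz": 0,"ax": 0,"ay": 0,"az": 0,"jaw": 255},
  {"dx": -0.6,"dy": 0,"dz": 0,"ax": 0,"ay": 0,"az": 0,"jaw": 255},
  {"dx": -0.4,"dy": 0,"dz": 0,"ax": 0,"ay": 0,"az": 0,"jaw": 255},
  {"dx": -0.2,"dy": 0,"dz": 0,"ax": 0,"ay": 0,"az": 0,"jaw": 255},
  {"dx": 0,"dy": 0,"dz": 0,"ax": 0,"ay": 0,"az": 0,"jaw": 255},
])

```text
time: 12.0
tcp_pos: [0.4216, -0.0376, 0.3049]
tcp_rot: [[-0.172, 0.985, 0.0], [0.985, 0.172, 0.0], [0.0, 0.0, -1.0]]
ft_force: [0.3, 0.3, -7.6]
grip_width: 0.0181
gripper_force: 113.5
```

Call:
arm_command([
  {"dx": 0,"dy": 0,"dz": 0,"ax": 0,"ay": 0,"az": 0,"jaw": 255},
  {"dx": 0,"dy": 0,"dz": 0,"ax": 0,"ay": 0,"az": 0,"jaw": 255},
  {"dx": 0,"dy": 0,"dz": 0,"ax": 0,"ay": 0,"az": 0,"jaw": 255},
  {"dx": 0,"dy": 0,"dz": 0,"ax": 0,"ay": 0,"az": 0,"jaw": 255},
  {"dx": 0,"dy": 0,"dz": 0,"ax": 0,"ay": 0,"az": 0,"jaw": 255},
])

```text
time: 12.42
tcp_pos: [0.4213, -0.0372, 0.3049]
tcp_rot: [[-0.173, 0.985, 0.0], [0.985, 0.173, 0.0], [0.0, 0.0, -1.0]]
ft_force: [-0.6, 0.5, -8.2]
grip_width: 0.0181
gripper_force: 113.5
```

```bash
python3 - <<'E'
from h import *
plan([.5216,-.0285,.306],9.9,1)
for k in range(2):
    im,d,c=grab('scene'); W=pts(d,c)
    hsv=cv2.cvtColor(im,cv2.COLOR_RGB2HSV); H=hsv[...,0].astype(int); m=((H<8)|(H>172))&(hsv[...,1]>140); P=W[m]; P=P[(abs(P[:,0]-.42)<.12)&(abs(P[:,1]+.045)<.1)]; print('lid',len(P),np.median(P,0))
    m=(abs(H-27)<6)&(hsv[...,1]>120); P=W[m]; P=P[(abs(P[:,0]-.42)<.08)&(abs(P[:,1]+.045)<.06)&(P[:,2]>.12)]; print('housing',len(P),P.min(0) if len(P) else '',P.max(0) if len(P) else '')
a=im; im,d,c=grab('wrist')
v=np.zeros((600,800,3),np.uint8); v[:384,:512]=im; v[240:600,320:800]=cv2.resize(a[120:240,230:390],(480,360)); cv2.imwrite('pics/m8.png',v[...,::-1])
E
```

```text
t 12.42 tcp [ 0.4213 -0.0372  0.3049] d [0.1003 0.0087 0.0011] rv [ 0.01 -0.01  0.04] nr 1 f [-0.6  0.5 -8.2] w 0.018058790374027307
0 d cm [-0.88 10.03 -0.11] a [ 0.01 -0.01  0.04]
lid 220 [ 0.40874031 -0.03191131  0.11749863]
housing 59 [ 0.4041285  -0.04587034  0.24068312] [0.42533318 0.0069493  0.31934548]
lid 222 [ 0.40780785 -0.03300568  0.11713523]
housing 60 [ 0.40176759 -0.0455717   0.24234831] [0.42887523 0.01016462 0.32171403]
```

View pics/m8.png

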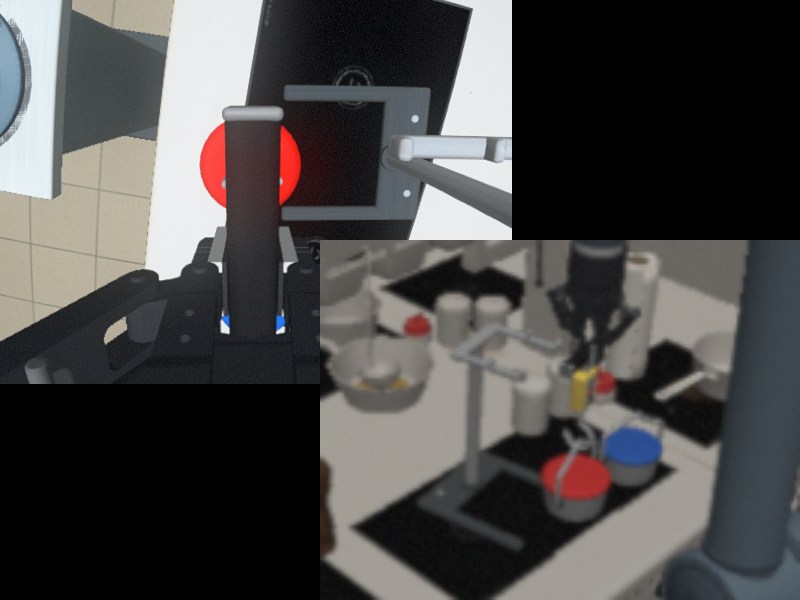

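The wrist view shows the bar unslipped in the grip and the red pail level below it. The scene inset shows the pail hanging in front of the stand, clear of the blue one. Sliding in above the prongs.

Call:
arm_command([
  {"dx": -0.2,"dy": 0,"dz": 0,"ax": 0,"ay": 0,"az": 0,"jaw": 255},
  {"dx": -0.3,"dy": 0.2,"dz": 0,"ax": 0,"ay": 0,"az": 0,"jaw": 255},
  {"dx": -0.3,"dy": 0.4,"dz": 0,"ax": 0,"ay": 0,"az": 0,"jaw": 255},
  {"dx": -0.1,"dy": 0.6,"dz": 0,"ax": 0,"ay": 0,"az": 0,"jaw": 255},
  {"dx": 0,"dy": 0.8,"dz": 0,"ax": 0,"ay": 0,"az": 0,"jaw": 255},
])

```text
time: 12.98
tcp_pos: [0.4431, -0.0432, 0.3049]
tcp_rot: [[-0.171, 0.985, -0.0], [0.985, 0.171, -0.0], [-0.0, -0.0, -1.0]]
ft_force: [-0.1, -0.8, -8.0]
grip_width: 0.0182
gripper_force: 113.5
```

Call:
arm_command([
  {"dx": 0,"dy": 0.9,"dz": 0,"ax": 0,"ay": 0,"az": 0,"jaw": 255},
  {"dx": 0,"dy": 0.9,"dz": 0,"ax": 0,"ay": 0,"az": 0,"jaw": 255},
  {"dx": 0,"dy": 0.9,"dz": 0,"ax": 0,"ay": 0,"az": 0,"jaw": 255},
  {"dx": 0,"dy": 0.9,"dz": 0,"ax": 0,"ay": 0,"az": 0,"jaw": 255},
  {"dx": 0,"dy": 0.9,"dz": 0,"ax": 0,"ay": 0,"az": 0,"jaw": 255},
])

```text
time: 13.4
tcp_pos: [0.4881, -0.0345, 0.3047]
tcp_rot: [[-0.173, 0.985, -0.0], [0.985, 0.173, 0.001], [0.001, 0.0, -1.0]]
ft_force: [-0.3, 0.4, -9.1]
grip_width: 0.0179
gripper_force: 113.5
```

Call:
arm_command([
  {"dx": 0,"dy": 0.9,"dz": 0,"ax": 0,"ay": 0,"az": 0,"jaw": 255},
  {"dx": 0,"dy": 0.9,"dz": 0,"ax": 0,"ay": 0,"az": 0,"jaw": 255},
  {"dx": 0,"dy": 0.7,"dz": 0,"ax": 0,"ay": 0,"az": 0,"jaw": 255},
  {"dx": 0,"dy": 0.5,"dz": 0,"ax": 0,"ay": 0,"az": 0,"jaw": 255},
  {"dx": 0,"dy": 0.3,"dz": 0,"ax": 0,"ay": 0,"az": 0,"jaw": 255},
])

```text
time: 13.82
tcp_pos: [0.5204, -0.0293, 0.3048]
tcp_rot: [[-0.172, 0.985, 0.001], [0.985, 0.172, 0.0], [0.0, 0.001, -1.0]]
ft_force: [1.3, 0.8, -8.7]
grip_width: 0.0184
gripper_force: 113.5
```

Call:
arm_command([
  {"dx": 0,"dy": 0.1,"dz": 0,"ax": 0,"ay": 0,"az": 0,"jaw": 255},
  {"dx": 0,"dy": 0,"dz": 0,"ax": 0,"ay": 0,"az": 0,"jaw": 255},
  {"dx": 0,"dy": 0,"dz": 0,"ax": 0,"ay": 0,"az": 0,"jaw": 255},
  {"dx": 0,"dy": 0,"dz": 0,"ax": 0,"ay": 0,"az": 0,"jaw": 255},
  {"dx": 0,"dy": 0,"dz": 0,"ax": 0,"ay": 0,"az": 0,"jaw": 255},
])

```text
time: 14.23
tcp_pos: [0.5199, -0.0294, 0.3049]
tcp_rot: [[-0.172, 0.985, -0.001], [0.985, 0.172, -0.0], [-0.0, -0.001, -1.0]]
ft_force: [0.1, 0.1, -7.0]
grip_width: 0.018
gripper_force: 113.5
```

```bash
python3 - <<'E'
from h import *
plan([.5216,-.0285,.270],9.9,1)
E
```

```text
t 14.23 tcp [ 0.5199 -0.0294  0.3049] d [ 0.0017  0.0009 -0.0349] rv [-0.04  0.01 -0.  ] nr 1 f [ 0.1  0.1 -7. ] w 0.018048290706648686
0 d cm [0.06 0.19 3.49] a [-0.04  0.01 -0.  ]
```

Call:
arm_command([
  {"dx": 0.06,"dy": 0.19,"dz": 0.2,"ax": 0,"ay": 0,"az": 0,"jaw": 255},
  {"dx": 0,"dy": 0,"dz": 0.4,"ax": 0,"ay": 0,"az": 0,"jaw": 255},
  {"dx": 0,"dy": 0,"dz": 0.5,"ax": 0,"ay": 0,"az": 0,"jaw": 255},
  {"dx": 0,"dy": 0,"dz": 0.5,"ax": 0,"ay": 0,"az": 0,"jaw": 255},
  {"dx": 0,"dy": 0,"dz": 0.5,"ax": 0,"ay": 0,"az": 0,"jaw": 255},
])

```text
time: 14.65
tcp_pos: [0.522, -0.0281, 0.2831]
tcp_rot: [[-0.172, 0.985, -0.0], [0.985, 0.172, 0.0], [0.001, -0.0, -1.0]]
ft_force: [-0.3, -0.3, -8.7]
grip_width: 0.018
gripper_force: 113.5
```

Call:
arm_command([
  {"dx": 0,"dy": 0,"dz": 0.4,"ax": 0,"ay": 0,"az": 0,"jaw": 255},
  {"dx": 0,"dy": 0,"dz": 0.3,"ax": 0,"ay": 0,"az": 0,"jaw": 255},
  {"dx": 0,"dy": 0,"dz": 0.3,"ax": 0,"ay": 0,"az": 0,"jaw": 255},
  {"dx": 0,"dy": 0,"dz": 0.2,"ax": 0,"ay": 0,"az": 0,"jaw": 255},
  {"dx": 0,"dy": 0,"dz": 0.1,"ax": 0,"ay": 0,"az": 0,"jaw": 255},
])

```text
time: 15.07
tcp_pos: [0.5223, -0.0282, 0.2706]
tcp_rot: [[-0.172, 0.985, 0.0], [0.985, 0.172, 0.0], [0.0, 0.0, -1.0]]
ft_force: [0.3, -1.4, -8.7]
grip_width: 0.018
gripper_force: 113.5
```

Call:
arm_command([
  {"dx": 0,"dy": 0,"dz": 0,"ax": 0,"ay": 0,"az": 0,"jaw": 255},
  {"dx": 0,"dy": 0,"dz": 0,"ax": 0,"ay": 0,"az": 0,"jaw": 255},
  {"dx": 0,"dy": 0,"dz": 0,"ax": 0,"ay": 0,"az": 0,"jaw": 255},
  {"dx": 0,"dy": 0,"dz": 0,"ax": 0,"ay": 0,"az": 0,"jaw": 255},
  {"dx": 0,"dy": 0,"dz": 0,"ax": 0,"ay": 0,"az": 0,"jaw": 255},
])

```text
time: 15.48
tcp_pos: [0.5221, -0.0284, 0.271]
tcp_rot: [[-0.172, 0.985, -0.0], [0.985, 0.172, -0.0], [-0.0, -0.0, -1.0]]
ft_force: [0.5, 0.5, -8.7]
grip_width: 0.0179
gripper_force: 113.5
```

```bash
python3 - <<'E'
from h import *
plan([.5216,-.0285,.270],9.9,1)
E
```

```text
t 15.48 tcp [ 0.5221 -0.0284  0.271 ] d [-0.0005 -0.0001 -0.001 ] rv [-0.    0.01  0.01] nr 1 f [ 0.5  0.5 -8.7] w 0.0179065863646653
0 d cm [-0.   -0.06  0.1 ] a [-0.    0.01  0.01]
```

Still carrying the load, so I'll go down in 1 mm steps until it seats.

Call:
arm_command([
  {"dx": 0,"dy": 0,"dz": 0.1,"ax": 0,"ay": 0,"az": 0,"jaw": 255},
  {"dx": 0,"dy": 0,"dz": 0.1,"ax": 0,"ay": 0,"az": 0,"jaw": 255},
  {"dx": 0,"dy": 0,"dz": 0,"ax": 0,"ay": 0,"az": 0,"jaw": 255},
  {"dx": 0,"dy": 0,"dz": 0,"ax": 0,"ay": 0,"az": 0,"jaw": 255},
  {"dx": 0,"dy": 0,"dz": 0,"ax": 0,"ay": 0,"az": 0,"jaw": 255},
])

```text
time: 15.9
tcp_pos: [0.5224, -0.0284, 0.2702]
tcp_rot: [[-0.172, 0.985, 0.002], [0.985, 0.172, -0.0], [-0.001, 0.002, -1.0]]
ft_force: [-5.1, 0.3, 5.1]
grip_width: 0.018
gripper_force: 115.2
```

Seated: the force has reversed. Now I open the gripper, then retreat straight up.

Call:
arm_command([
  {"dx": 0,"dy": 0,"dz": -0.05,"ax": 0,"ay": 0,"az": 0,"jaw": 255},
  {"dx": 0,"dy": 0,"dz": 0,"ax": 0,"ay": 0,"az": 0,"jaw": 190},
  {"dx": 0,"dy": 0,"dz": 0,"ax": 0,"ay": 0,"az": 0,"jaw": 150},
  {"dx": 0,"dy": 0,"dz": 0,"ax": 0,"ay": 0,"az": 0,"jaw": 100},
  {"dx": 0,"dy": 0,"dz": 0,"ax": 0,"ay": 0,"az": 0,"jaw": 50},
], squeeze=40)

```text
time: 16.32
tcp_pos: [0.5228, -0.0283, 0.2694]
tcp_rot: [[-0.172, 0.985, 0.001], [0.985, 0.172, 0.0], [-0.0, 0.001, -1.0]]
ft_force: [0.3, -0.9, 0.2]
grip_width: 0.0572
gripper_force: 0.0
```

Call:
arm_command([
  {"dx": 0,"dy": 0,"dz": 0,"ax": 0,"ay": 0,"az": 0,"jaw": 0},
  {"dx": 0,"dy": 0,"dz": 0,"ax": 0,"ay": 0,"az": 0,"jaw": 0},
  {"dx": 0,"dy": 0,"dz": 0,"ax": 0,"ay": 0,"az": 0,"jaw": 0},
  {"dx": 0,"dy": 0,"dz": 0,"ax": 0,"ay": 0,"az": 0,"jaw": 0},
  {"dx": 0,"dy": 0,"dz": 0,"ax": 0,"ay": 0,"az": 0,"jaw": 0},
])

```text
time: 16.73
tcp_pos: [0.5222, -0.0283, 0.2694]
tcp_rot: [[-0.172, 0.985, 0.0], [0.985, 0.172, 0.0], [0.0, 0.0, -1.0]]
ft_force: [0.1, 0.0, 0.0]
grip_width: 0.0852
gripper_force: 0.0
```

Call:
arm_command([
  {"dx": 0,"dy": 0,"dz": -1.0,"ax": 0,"ay": 0,"az": 0,"jaw": 0},
  {"dx": 0,"dy": 0,"dz": -2.0,"ax": 0,"ay": 0,"az": 0,"jaw": 0},
  {"dx": 0,"dy": 0,"dz": -2.5,"ax": 0,"ay": 0,"az": 0,"jaw": 0},
  {"dx": 0,"dy": 0,"dz": -2.5,"ax": 0,"ay": 0,"az": 0,"jaw": 0},
  {"dx": 0,"dy": 0,"dz": -2.0,"ax": 0,"ay": 0,"az": 0,"jaw": 0},
])

```text
time: 17.15
tcp_pos: [0.5222, -0.0283, 0.3712]
tcp_rot: [[-0.172, 0.985, 0.001], [0.985, 0.172, -0.0], [-0.0, 0.001, -1.0]]
ft_force: [0.9, -0.1, 0.8]
grip_width: 0.0852
gripper_force: 0.0
```

Call:
arm_command([
  {"dx": 0,"dy": 0,"dz": 0,"ax": 0,"ay": 0,"az": 0,"jaw": 0},
  {"dx": 0,"dy": 0,"dz": 0,"ax": 0,"ay": 0,"az": 0,"jaw": 0},
  {"dx": 0,"dy": 0,"dz": 0,"ax": 0,"ay": 0,"az": 0,"jaw": 0},
  {"dx": 0,"dy": 0,"dz": 0,"ax": 0,"ay": 0,"az": 0,"jaw": 0},
  {"dx": 0,"dy": 0,"dz": 0,"ax": 0,"ay": 0,"az": 0,"jaw": 0},
])

```text
time: 17.57
tcp_pos: [0.5216, -0.0282, 0.3681]
tcp_rot: [[-0.172, 0.985, -0.003], [0.985, 0.172, 0.001], [0.001, -0.002, -1.0]]
ft_force: [-0.3, -0.4, -0.1]
grip_width: 0.0853
gripper_force: 0.0
```

```bash
python3 - <<'E'
from h import *
for k in range(3):
    im,d,c=grab('scene'); W=pts(d,c)
    hsv=cv2.cvtColor(im,cv2.COLOR_RGB2HSV); H=hsv[...,0].astype(int); m=((H<8)|(H>172))&(hsv[...,1]>140); P=W[m]; P=P[(abs(P[:,0]-.51)<.1)&(abs(P[:,1]+.03)<.1)]; print('lid',len(P),np.median(P,0).round(4))
a=im; im,d,c=grab('wrist'); W=pts(d,c); Z=W[...,2]
m=(Z>.287)&(Z<.302)&(im.max(-1)<110)&(abs(W[...,0]-.52)<.04)&(abs(W[...,1]+.028)<.075); P=W[m]; print(len(P),np.median(P[:,2]),cv2.minAreaRect((P[:,:2]*1000).astype(np.float32)))
v=np.zeros((600,800,3),np.uint8); v[:384,:512]=im; v[240:600,320:800]=cv2.resize(a[120:240,230:390],(480,360)); cv2.imwrite('pics/m9.png',v[...,::-1])
E
```

```text
lid 195 [ 0.5091 -0.0236  0.0824]
lid 191 [ 0.508  -0.0227  0.0828]
lid 192 [ 0.5089 -0.0236  0.0822]
4926 0.296683918970235 ((529.16943359375, -26.330825805664062), (51.830814361572266, 125.55937957763672), 19.063814163208008)
```

View pics/m9.png

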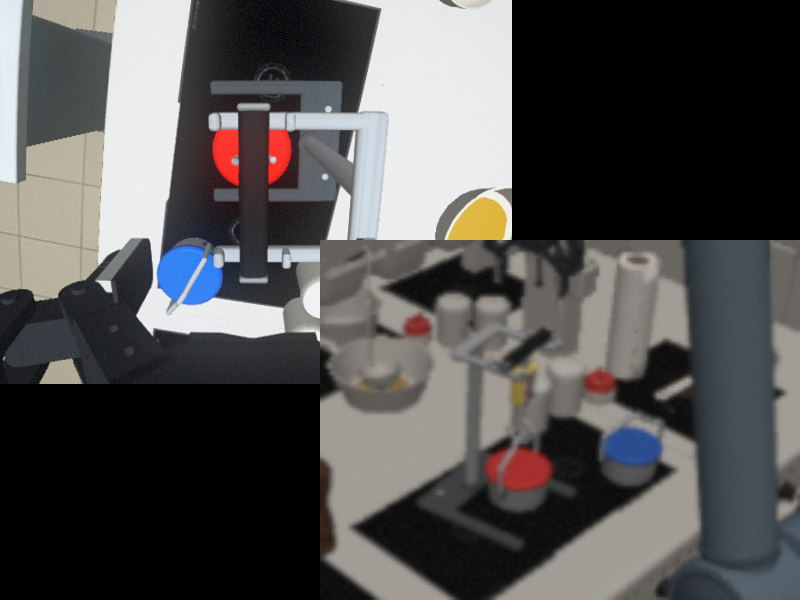

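The bar is back between the lips (253,105–280). The pail hangs level below it, about 26 mm up and clear of the stand, and the gripper is free. I'll let it settle briefly, then hand in.

Call:
arm_command([
  {"dx": 0,"dy": 0,"dz": 0,"ax": 0,"ay": 0,"az": 0,"jaw": 0},
  {"dx": 0,"dy": 0,"dz": 0,"ax": 0,"ay": 0,"az": 0,"jaw": 0},
  {"dx": 0,"dy": 0,"dz": 0,"ax": 0,"ay": 0,"az": 0,"jaw": 0},
  {"dx": 0,"dy": 0,"dz": 0,"ax": 0,"ay": 0,"az": 0,"jaw": 0},
  {"dx": 0,"dy": 0,"dz": 0,"ax": 0,"ay": 0,"az": 0,"jaw": 0},
])

```text
time: 18.18
tcp_pos: [0.5222, -0.0283, 0.3694]
tcp_rot: [[-0.172, 0.985, 0.0], [0.985, 0.172, 0.0], [0.0, 0.0, -1.0]]
ft_force: [0.4, 0.3, -0.4]
grip_width: 0.0849
gripper_force: 0.0
```

Call:
arm_command([
  {"dx": 0,"dy": 0,"dz": 0,"ax": 0,"ay": 0,"az": 0,"jaw": 0},
  {"dx": 0,"dy": 0,"dz": 0,"ax": 0,"ay": 0,"az": 0,"jaw": 0},
  {"dx": 0,"dy": 0,"dz": 0,"ax": 0,"ay": 0,"az": 0,"jaw": 0},
  {"dx": 0,"dy": 0,"dz": 0,"ax": 0,"ay": 0,"az": 0,"jaw": 0},
  {"dx": 0,"dy": 0,"dz": 0,"ax": 0,"ay": 0,"az": 0,"jaw": 0},
])

```text
time: 18.6
tcp_pos: [0.5222, -0.0283, 0.3694]
tcp_rot: [[-0.172, 0.985, 0.0], [0.985, 0.172, 0.0], [0.0, 0.0, -1.0]]
ft_force: [-0.6, -1.1, -0.7]
grip_width: 0.0856
gripper_force: 0.0
```

Call:
arm_command([
  {"dx": 0,"dy": 0,"dz": 0,"ax": 0,"ay": 0,"az": 0,"jaw": 0},
  {"dx": 0,"dy": 0,"dz": 0,"ax": 0,"ay": 0,"az": 0,"jaw": 0},
  {"dx": 0,"dy": 0,"dz": 0,"ax": 0,"ay": 0,"az": 0,"jaw": 0},
  {"dx": 0,"dy": 0,"dz": 0,"ax": 0,"ay": 0,"az": 0,"jaw": 0},
  {"dx": 0,"dy": 0,"dz": 0,"ax": 0,"ay": 0,"az": 0,"jaw": 0},
])

```text
time: 19.02
tcp_pos: [0.5222, -0.0283, 0.3694]
tcp_rot: [[-0.172, 0.985, 0.0], [0.985, 0.172, 0.0], [0.0, 0.0, -1.0]]
ft_force: [-0.5, 0.5, 0.1]
grip_width: 0.0852
gripper_force: 0.0
```

```bash
python3 -c "
from cell import *
print(close_job())"
```

```text
the job is handed in; nothing more can be done
None
```

The job was handed in at about 19 s of the 61 s allowed, no verdict returned: the scale is back on its stand with the red pail hanging still from its hook, about 26 mm above the worktop, and the arm is clear.

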